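# Seat a wood block in a drilling jig and lower its hold-down bar

## Robot

A 6-joint arm with a two-finger parallel gripper is mounted at the origin on the work surface. World frame = base frame: x ahead of the robot, y to its left, z up, the work surface at z = 0. Lengths are in mm, angles in degrees, forces in N, time in s.
With the tool pointing down it reaches from about 350 to 850 mm from the base axis. Payload 8.1 kg.
Tool frame: the origin (TCP) lies on the centre line of the jaws, within the pads' length; the fingertips stand 11 mm ahead of it and the grasp point (between the pads) lies 8 mm behind it; z points along the fingers, y is the direction in which the jaws open and shut (so a half turn about z gives the same grasp; the last joint's range is limited). The gripper opens to 85 mm and grips with 20 to 120 N. Pads are 22 mm wide; open, the fingers measure 114 mm over their backs; the gripper's body (76 mm by 85 mm) begins 54 mm behind the grasp point. The pads swing forward as they close: fully open they stand 13 mm farther back than shut.
Start: joints at [-81.211, 7.471, 85.268, -0, 87.261, -4.893], TCP at [141.942, -582.973, 242.292] pointing down, gripper open.
Joint ranges: [-169.43, 169.43], [-51.17, 129.36], [1.28, 143.12], [-76.62, 256.62], [0, 156.53], [-152.29, 152.29]. Speed limits (degrees/s): [136.94, 136.94, 159.86, 180, 180, 180].

## Interface

Orientations are given as [roll, pitch, yaw] about the fixed x, y, z axes, in that order (R = Rz(yaw) Ry(pitch) Rx(roll)).
In Python, from bench import telemetry, viewer, r gives the robot as it stands.
- The arm moves only by the shell command python3 -m inch 'ROWS' [FORCE]. ROWS is JSON, a list of rows, each a list of 3 entries, a list of its own where there are three numbers: the shift along the tool's x, y, z in cm, then the turn, a rotation vector about the tool's x, y, z in rad, then the opening, from 0 (shut) to 1 (fully open). A call has 1 to 20 rows; each row is the pose to reach, as a shift and turn from the pose commanded when the call began, along the tool's axes at that moment; what a row does not reach only later rows make up. A row lasts 1/10 s, in which the tool goes at most 50 mm and 8.59 degrees, less where a joint would pass 70% of its speed; a pose out of reach is approached as far as the arm can. A call with a gripper value outside its range is refused whole. The fingers move at their own pace and stop on an object; FORCE is the grip in N (left out, the last holds). Time passes only in rows, so rows that repeat a pose let the fingers close. It gives the time, the measured TCP pose, the force and the opening at its end, in the units of the state.
- telemetry.sense(): the state, without advancing time (a new reading comes with each control period).
- viewer.snapshot(name): name is "scene" or "top" or "wrist"; returns the picture (400x640x3 uint8, red, green, blue); there is no depth.
- viewer.camera_model(name): a dict with "fx", "fy", "cx", "cy" (pixels), "cam_to_world" (4x4, takes a point from camera to world coordinates); the wrist camera has in their place "mount" (4x4, takes a point from camera to tool coordinates, whose origin is the TCP and whose axes are the flange's). Camera axes: x right, y down, z forward; pixel columns grow to the right and rows downward; lengths in mm; the calibration is good to about 2 mm. A picture is of the moment at which its call begins: read the wrist's pose just before it. camera_model takes no time and is no camera call.
- r.hand_in(): hands the job in, once; it reports no verdict.
The state is a dict: "time": time; "joint_pos": joint angles; "qd": joint speeds; "joint_efforts": joint torques, N m; "tool_pos": TCP position; "tcp_rot": TCP orientation; "ft_force": force on the tool from outside, world axes, zero at the start; "wrist_torque": the same for the moment, N m; "finger_gap": finger opening in mm.
Only numpy, scipy, OpenCV 4.12 (cv2) and the standard library are available. Lean on these libraries where they do the work, as an engineer would, in place of code of your own. Each camera call takes 0.05 s, during which the arm holds its last target.

## Task

Put the tall wooden block upright into the pocket of the drilling jig and push it fully home, down onto the depth stop inside; the pocket grips it on the way, so feel for the firm bottom, and do not ram it: never press down on the block or the stop with more than 40 N. Only once it is home, swing the hinged steel bar over and lower it gently until its foot rests on the block, then let go. Leave the offcut, glue bottle, jar and screwdriver alone.

Things in the scene. Friction and masses are not known exactly. Their poses are not given: they have to be found in the camera images.
- block: the workpiece: plain light wooden block, 40 x 60 mm in plan (its x and y), 70 mm tall (z), about 0.12 kg, standing upright loose on the bench; thin pencil cross lines on top. Origin: centre of its underside. Turning it half round makes no difference.
- jig: wooden side-drilling jig fixed to the bench; place and yaw vary. Origin: on the bench under the pocket's centre, z up. Base plate 14 mm thick, x -60 to 60, y -80 to 135 mm. On it a guide block 100 x 100 mm centred on the origin, top 60 mm above the bench. Two steel hinge cheeks at its +y end, x within 18 mm, y 90 to 120, reach 122 mm above the bench.
- jig_mouth (a point): centre of the mouth of the jig's through pocket, on top of the guide block, 60 mm above the bench; axes of the jig. The pocket is 43.2 mm (x) by 63.2 mm (y), with a 5 mm 45-degree chamfer round its mouth.
- jig_plungers (a point): pocket centre at the height of two brass spring plungers, 40 mm above the bench, that stick 3.6 mm into the pocket from its -x and +x sides. A block lowered in first stops on them (underside 40 to 55 mm above the bench), takes about 6 to 16 N to pass them, then slides against a drag of 3 to 7 N: more than its weight, so it stays at any height where it is left.
- jig_stop_low (a point): pocket centre 16 mm above the bench: the lowest setting of the depth stop, a steel disc 28 mm across, at the pocket's bottom. Its top was left anywhere from 16 to 30 mm above the bench, unmeasured: it is where the force climbs steeply (it gives 1 mm per 15 N). A seated block's top is thus 86 to 100 mm above the bench. Over 40 N spoils the stop.
- bar (a joint): angle (rad) of the steel hold-down bar: 0 = level over the pocket, pointing to the jig's -y; grows as it lifts and swings to the jig's +y; 1.57 upright; starts at 1.65 to 2.0 (end stop). On a seated block it reads -0.1 to 0.1. Mass 0.45 kg, slightly stiff hinge: let go above 1.3 it stays, below 1.1 it falls shut; once down, its weight alone presses the block with 3 to 7 N.
- bar_hinge (a point): the hinge axis of the bar, fixed to the jig at x 0, y 100, z 110 mm of the jig's frame; the axis runs along the jig's x
- bar_grip (a point): centre of the bar's handle, a black roller 24 mm across and 26 mm long along the jig's x (pinch it on its flat ends from above), 190 mm from the hinge axis; moves with the bar. The bar is 20 mm wide and 10 mm thick; its rubber foot, 18 mm across, stands 12 mm below its underside, 100 mm from the hinge axis, and lands on the middle of the block
- offcut: bystander: shorter block of the same wood, 40 x 60 mm and 30 mm tall. Origin: centre of its underside
- glue: bystander: white bottle, 56 mm across, 150 mm tall. Origin: centre of its underside
- jar: bystander: glass jar with steel lid, 64 mm across, 75 mm tall. Origin: centre of its underside
- screwdriver: bystander: screwdriver with grey handle, lying on the bench. Origin: middle of it, on the bench
Mind the look-alikes: they are no part of the job. What is shaped like the block but black or pink is not meant.

How it is judged:
By the outcome, as a careful person would: the job done as asked, in the order asked, and still so for the second after the job is handed in, with the robot touching nothing.
It also fails if it takes over 72 s, if anything falls off the work surface, if the arm or the gripper's body presses on something with over 40 N, if the wrist force passes 120 N, or if a joint passes its speed limit or range.

## Working session

There is one attempt and no reset: what is moved stays moved. The work goes in short steps, Python scripts to look and compute and a shell command to move; the robot and the scene stay as the last step left them, time stands still between calls to the robot, and variables do not carry over. Pictures are saved under pics/ and viewed, and the job is handed in when it is done.

```bash
ls; mkdir -p pics; python3 - <<'E'
from bench import telemetry, viewer, r
import cv2, numpy as np
print(telemetry.sense())
for n in ("scene","top","wrist"):
    im=viewer.snapshot(n); cv2.imwrite(f"pics/{n}0.png",im[:,:,::-1])
    m=viewer.camera_model(n); print(n,{k:(np.round(v,3).tolist()) for k,v in m.items()})
E
```

```text
pics
{'time': 0.0, 'joint_pos': array([-8.12106600e+01,  7.51464494e+00,  8.53287096e+01, -8.31587216e-04,
        8.72603878e+01, -4.89048906e+00]), 'qd': array([-0.02850988, -0.08336264, -0.03035577,  0.00673215,  0.08748252,
       -0.06859098]), 'joint_efforts': array([ 1.14193619e-03, -5.69389057e+01, -5.00553489e+01, -1.44484789e-04,
        1.45287858e-02,  5.62264927e-05]), 'tool_pos': array([ 141.86125091, -582.45635458,  241.25468769]), 'tcp_rot': array([-1.79896565e+02, -8.01664176e-03,  1.36798623e+01]), 'ft_force': array([ 0.12943962, -0.84862785,  1.33835592]), 'wrist_torque': array([-0.01022786, -0.02239973, -0.01504691]), 'finger_gap': 85.29953561717124}
scene {'fx': 364.708, 'fy': 364.708, 'cx': 326.029, 'cy': 202.8, 'cam_to_world': [[0.689, 0.619, -0.377, 911.171], [0.724, -0.591, 0.355, -299.132], [-0.003, -0.518, -0.855, 920.998], [0.0, 0.0, 0.0, 1.0]]}
top {'fx': 368.626, 'fy': 368.626, 'cx': 318.857, 'cy': 198.581, 'cam_to_world': [[0.019, -0.988, 0.156, 373.424], [-1.0, -0.02, -0.005, 43.423], [0.008, -0.156, -0.988, 1238.867], [0.0, 0.0, 0.0, 1.0]]}
wrist {'fx': 356.313, 'fy': 356.313, 'cx': 318.754, 'cy': 199.66, 'mount': [[-0.002, -0.951, -0.31, 78.886], [1.0, -0.001, -0.0, 0.253], [-0.0, -0.31, 0.951, -131.106], [0.0, 0.0, 0.0, 1.0]]}
```

View pics/scene0.png

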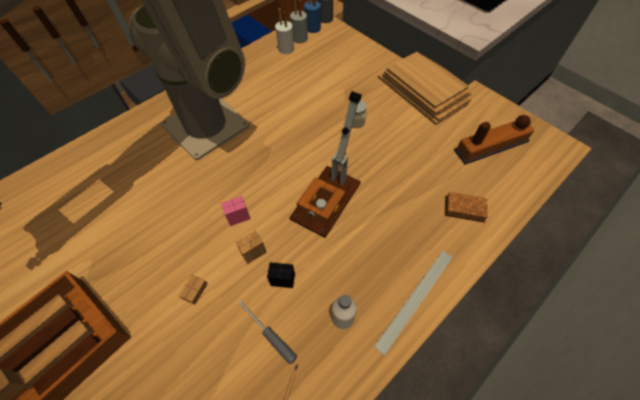

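View pics/top0.png

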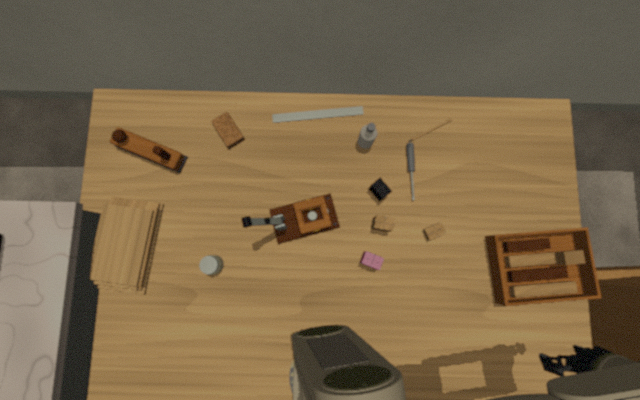

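View pics/wrist0.png

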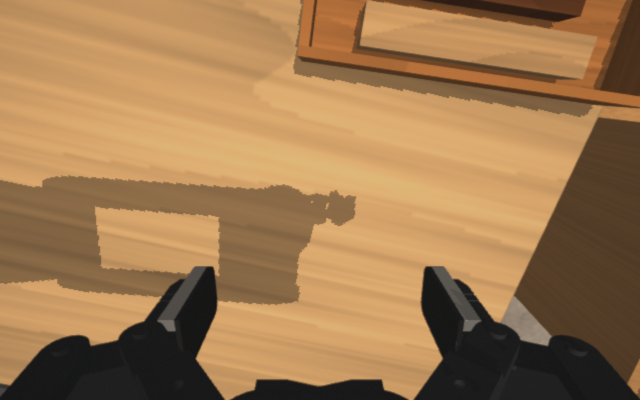

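The block shows at scene (251,246) and top (383,224). The offcut is at top (434,231). The jig is at top (305,217), with its bar standing toward −u at (250,221). I'll measure these roughly first.

```bash
cat > h.py <<'E'
from bench import telemetry, viewer, r
import cv2, numpy as np
from scipy.spatial.transform import Rotation as R
def tool():
    s=telemetry.sense(); T=np.eye(4); T[:3,:3]=R.from_euler('xyz',s['tcp_rot'],degrees=True).as_matrix(); T[:3,3]=s['tool_pos']; return T
def cam(n,T=None):
    m=viewer.camera_model(n)
    C=np.array(m['cam_to_world']) if 'cam_to_world' in m else (tool() if T is None else T)@np.array(m['mount'])
    return m,C
def plane(n,uv,z,T=None):
    m,C=cam(n,T); uv=np.atleast_2d(np.asarray(uv,float))
    d=np.c_[(uv[:,0]-m['cx'])/m['fx'],(uv[:,1]-m['cy'])/m['fy'],np.ones(len(uv))]@C[:3,:3].T
    return C[:3,3]+d*((z-C[2,3])/d[:,2])[:,None]
def proj(n,P,T=None):
    m,C=cam(n,T); p=(np.atleast_2d(P)-C[:3,3])@C[:3,:3]
    return np.c_[p[:,0]/p[:,2]*m['fx']+m['cx'],p[:,1]/p[:,2]*m['fy']+m['cy']]
def totool(P):  # world point -> tool shift
    T=tool(); return T[:3,:3].T@(np.asarray(P)-T[:3,3])
E
python3 - <<'E'
from h import *
for n,f,x in(("top","pics/top0.png",(230,160,240,130)),("scene","pics/scene0.png",(170,80,230,230))):
    im=cv2.imread(f); u,v,w,h=x
    cv2.imwrite(f"pics/{n}_crop.png",cv2.resize(im[v:v+h,u:u+w],(800,int(h*800/w)) if n=="top" else (600,600),interpolation=cv2.INTER_CUBIC))
print(np.round(plane("top",[(383,219),(434,229)],70)),np.round(plane("top",[(312,215)],60)))
E
```

```text
[[ 496. -168.   70.]
 [ 468. -330.   70.]] [[506.  59.  60.]]
```

View pics/top_crop.png

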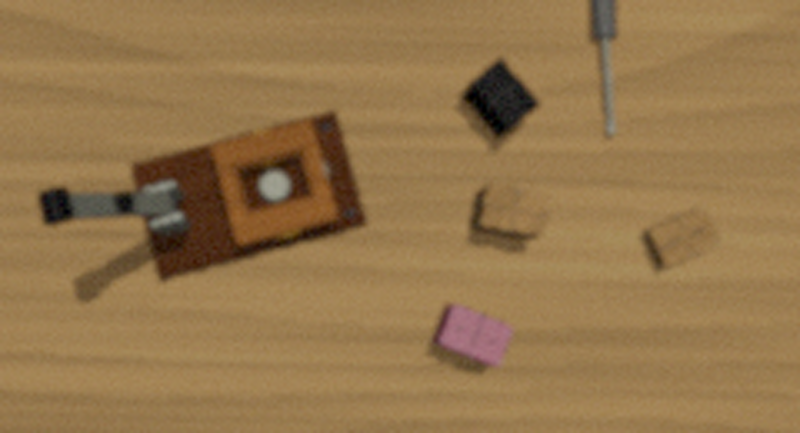

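View pics/scene_crop.png

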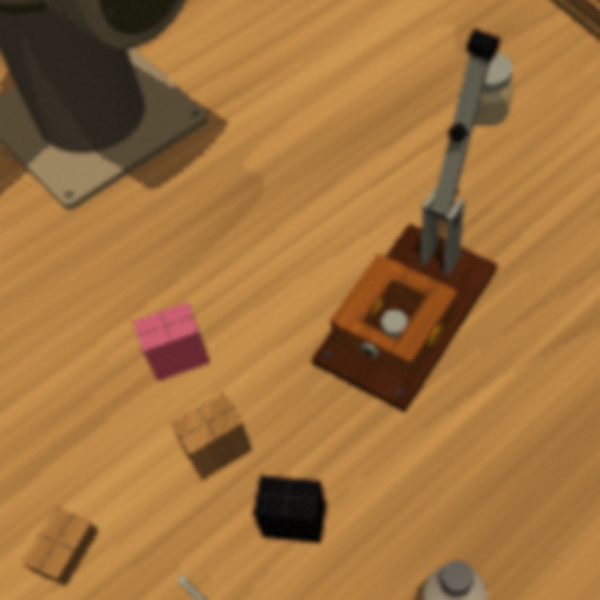

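```bash
python3 -m inch '[[[1.5,-1.2,0],[0,0,0.03],1],[[4.5,-3.5,0],[0,0,0.07],1],[[8,-6.2,0],[0,0,0.12],1],[[11.5,-9,0],[0,0,0.17],1],[[15,-11.7,0],[0,0,0.22],1],[[18.5,-14.4,0],[0,0,0.27],1],[[22,-17.1,0],[0,0,0.32],1],[[25.5,-19.9,0],[0,0,0.37],1],[[29,-22.6,0],[0,0,0.42],1],[[32.5,-25.3,0],[0,0,0.47],1],[[36,-28,0],[0,0,0.52],1],[[39,-30.4,0],[0,0,0.56],1],[[41,-32,0],[0,0,0.58],1],[[41.7,-32.5,0],[0,0,0.59],1],[[41.7,-32.5,0],[0,0,0.59],1],[[41.7,-32.5,0],[0,0,0.59],1]]'; python3 - <<'E'
from h import *
T=tool(); print(np.round(T,3)); im=viewer.snapshot("wrist"); np.save("T1.npy",T); cv2.imwrite("pics/w1.png",im[:,:,::-1])
E
```

```text
time: 1.75
tool_pos: [469.7, -169.2, 242.1]
tcp_rot: [180.0, 0.0, -20.1]
ft_force: [-0.1, 0.2, -0.1]
finger_gap: 85.2
[[ 9.39000e-01 -3.44000e-01 -1.00000e-03  4.69691e+02]
 [-3.44000e-01 -9.39000e-01 -0.00000e+00 -1.69234e+02]
 [-1.00000e-03  1.00000e-03 -1.00000e+00  2.42054e+02]
 [ 0.00000e+00  0.00000e+00  0.00000e+00  1.00000e+00]]
```

View pics/w1.png

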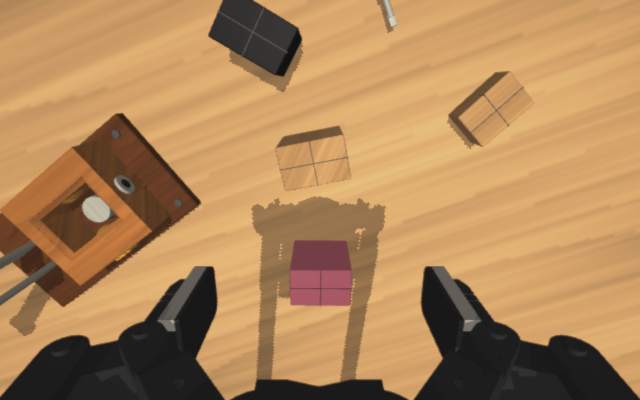

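The block's top is centred near (314,163), the jig is at left with its mouth near (93,208), the offcut is at (491,109), and the pink one is at (321,285). Next I'll get exact corners.

```bash
cat > m1.py <<'E'
from h import *
T=np.load("T1.npy"); im=cv2.imread("pics/w1.png")
def light(im):
    h=cv2.cvtColor(im,cv2.COLOR_BGR2HSV); return h
import sys
big=cv2.resize(im[100:220,240:400],None,fx=5,fy=5,interpolation=cv2.INTER_CUBIC); cv2.imwrite("pics/b1.png",big)
big=cv2.resize(im[100:320,0:220],None,fx=2.7,fy=2.7,interpolation=cv2.INTER_CUBIC); cv2.imwrite("pics/j1.png",big)
q=[(276,147),(346,136),(351,181),(285,190)]
for z in(70,30):
    P=plane("wrist",q,z,T); print(z,P.mean(0).round(1),np.linalg.norm(P-np.roll(P,-1,0),axis=1).round(1))
E
python3 m1.py
```

```text
70 [ 482.9 -170.6   70. ] [60.3 39.7 58.9 38.8]
30 [ 474.9 -167.1   30. ] [68.2 45.  66.7 44. ]
```

View pics/b1.png

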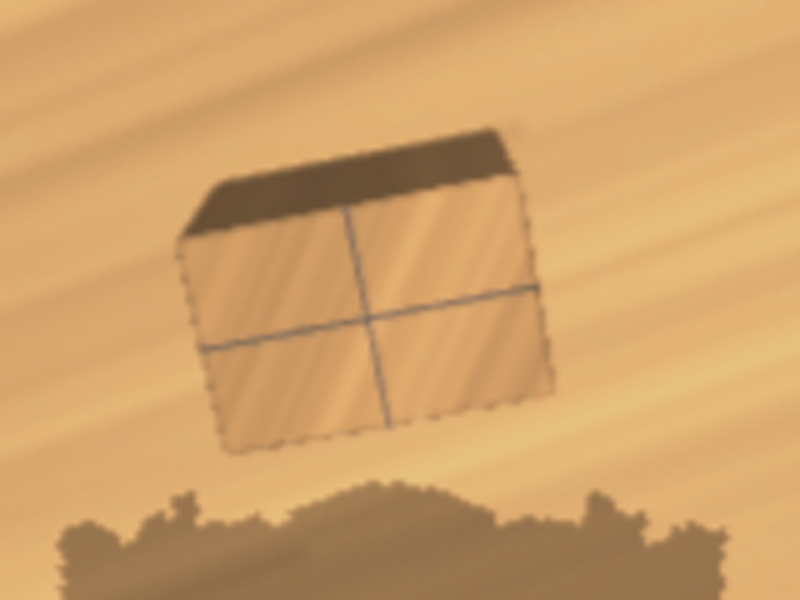

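View pics/j1.png

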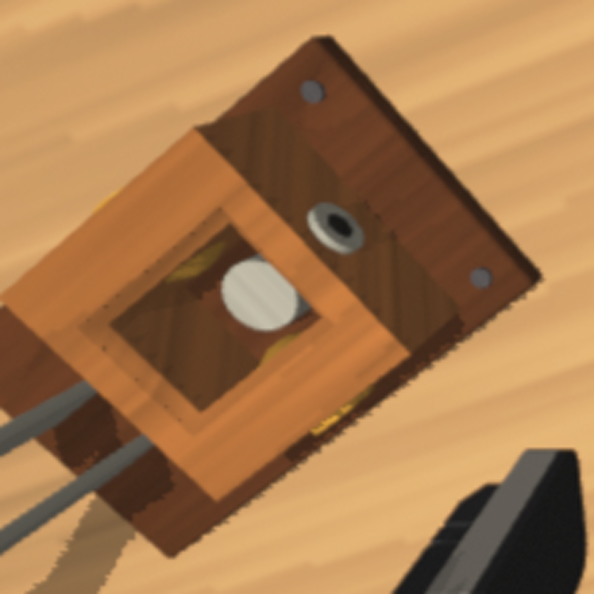

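```bash
python3 - <<'E'
from h import *
T=np.load("T1.npy")
q=[(275.7,147),(343,134.7),(350,178.3),(285.3,190)]
P=plane("wrist",q,70,T); print(P.round(1),P.mean(0).round(1),np.linalg.norm(P-np.roll(P,-1,0),axis=1).round(1))
print(plane("wrist",[(313,163.2)],70,T).round(1))
for a,b in((0,1),(3,2),(0,3),(1,2)): print(np.degrees(np.arctan2(*(P[b]-P[a])[[1,0]])).round(2))
g=[(72.8,147.2),(152,230.5),(80.2,285)]
G=plane("wrist",g,60,T); print(G.round(1),np.linalg.norm(np.diff(G,axis=0),axis=1), (G[0]+G[2])/2)
print(np.degrees(np.arctan2(*(G[1]-G[0])[[1,0]])),np.degrees(np.arctan2(*(G[1]-G[2])[[1,0]])))
E
```

```text
[[ 508.1 -144.7   70. ]
 [ 498.2 -202.    70. ]
 [ 460.1 -195.4   70. ]
 [ 469.8 -138.2   70. ]] [ 484.  -170.1   70. ] [58.2 38.6 58.1 38.9]
[[ 484.  -169.7   70. ]]
-99.88
-99.58
170.29
170.17
[[568.5  24.9  60. ]
 [473.8  -2.3  60. ]
 [446.1  93.6  60. ]] [98.56437412 99.86338623] [507.34494538  59.26994681  60.        ]
-163.95576864727593 -73.91267799802279
```

```bash
python3 -m inch '[[[0.7,-0.2,1.5],[0,0,-0.09],1],[[1.37,-0.42,4],[0,0,-0.18],1],[[1.37,-0.42,7.5],[0,0,-0.18],1],[[1.37,-0.42,11],[0,0,-0.18],1],[[1.37,-0.42,14],[0,0,-0.18],1],[[1.37,-0.42,16.5],[0,0,-0.18],1],[[1.37,-0.42,17.8],[0,0,-0.18],1],[[1.37,-0.42,18.2],[0,0,-0.18],1],[[1.37,-0.42,18.2],[0,0,-0.18],1]]'; python3 - <<'E'
from h import *
im=viewer.snapshot("wrist"); cv2.imwrite("pics/w2.png",im[:,:,::-1])
E
```

```text
time: 2.7
tool_pos: [484.5, -170.0, 60.6]
tcp_rot: [180.0, -0.0, -9.9]
ft_force: [-0.4, -0.4, 1.5]
finger_gap: 85.3
```

View pics/w2.png

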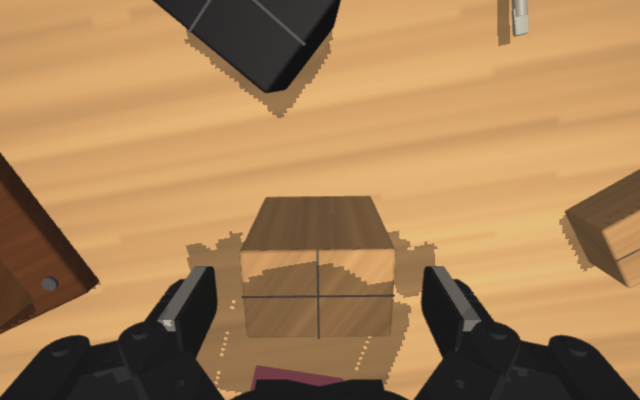

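The block lies centred between the open jaws, with its pencil cross at (318,296). Before closing I'll check the cross in tool x.

```bash
python3 - <<'E'
from h import *
P=plane("wrist",[(318,296)],70)[0]; print(P, totool(P))
E
python3 -m inch '[[[0,0,0],[0,0,0],0.5],[[0,0,0],[0,0,0],0.3],[[0,0,0],[0,0,0],0.3],[[0,0,0],[0,0,0],0.3],[[0,0,0],[0,0,0],0.3],[[0,0,0],[0,0,0],0.3],[[0,0,0],[0,0,0],0.3]]' 80
```

```text
[ 484.09445206 -169.88278431   70.        ] [-1.04633845e+00  6.11673194e-03 -8.54644550e+00]
time: 3.45
tool_pos: [486.2, -170.0, 62.3]
tcp_rot: [179.9, -0.2, -9.8]
ft_force: [0.1, -0.3, 6.6]
finger_gap: 58.1
```

```bash
python3 -m inch '[[[0,0,-1],[0,0,0],0.3],[[0,0,-3.5],[0,0,0],0.3],[[0,0,-7],[0,0,0],0.3],[[0,0,-10.5],[0,0,0],0.3],[[-0.1,-1,-12.5],[0,0,-0.02],0.3],[[-0.3,-3.5,-14],[0,0,-0.07],0.3],[[-0.5,-7,-14],[0,0,-0.14],0.3],[[-0.8,-10.5,-14],[0,0,-0.21],0.3],[[-1,-14,-14],[0,0,-0.28],0.3],[[-1.3,-17.5,-14],[0,0,-0.35],0.3],[[-1.6,-20.5,-14],[0,0,-0.41],0.3],[[-1.7,-22.3,-14],[0,0,-0.44],0.3],[[-1.7,-22.9,-14],[0,0,-0.454],0.3],[[-1.7,-22.9,-14],[0,0,-0.454],0.3],[[-1.7,-22.9,-14],[0,0,-0.454],0.3]]'; python3 - <<'E'
from h import *
T=tool(); np.save("T3.npy",T)
im=viewer.snapshot("wrist"); cv2.imwrite("pics/w3.png",im[:,:,::-1])
im=viewer.snapshot("scene"); cv2.imwrite("pics/s3.png",cv2.resize(im[60:260,220:460,::-1],None,fx=3,fy=3,interpolation=cv2.INTER_CUBIC))
E
```

```text
time: 4.95
tool_pos: [506.7, 58.5, 200.4]
tcp_rot: [180.0, 0.0, 16.1]
ft_force: [0.5, -0.5, -1.5]
finger_gap: 57.9
```

View pics/w3.png

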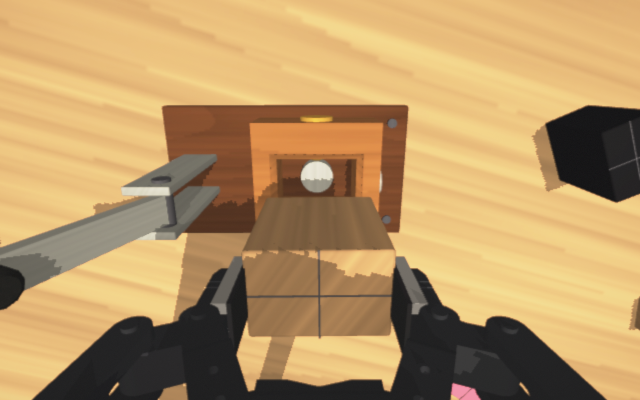

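View pics/s3.png

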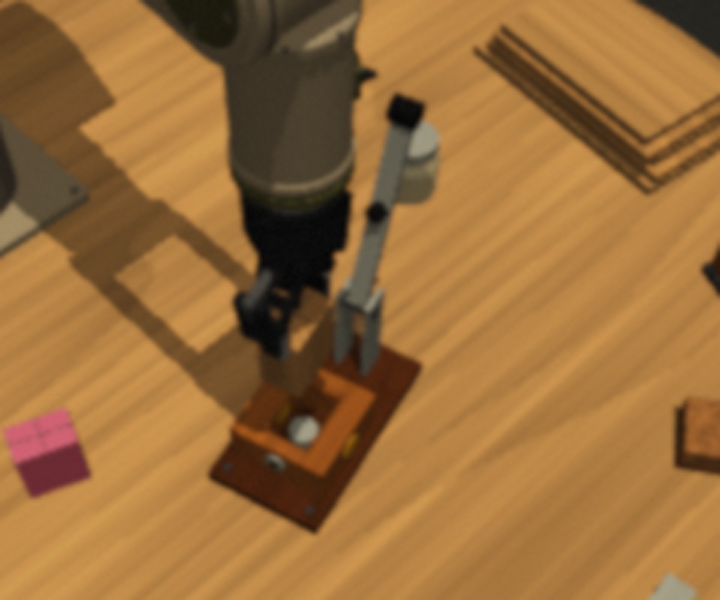

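Block held straight. The jig's far edge is at rows 106 (base, 163–407) and 123 (guide, 250–382). I'll zoom for corners.

```bash
python3 - <<'E'
import cv2
im=cv2.imread("pics/w3.png")
cv2.imwrite("pics/w3a.png",cv2.resize(im[95:245,225:425],None,fx=4,fy=4,interpolation=cv2.INTER_CUBIC))
cv2.imwrite("pics/w3b.png",cv2.resize(im[225:345,230:410],None,fx=4,fy=4,interpolation=cv2.INTER_CUBIC))
E
```

```text
(no output)
```

View pics/w3a.png

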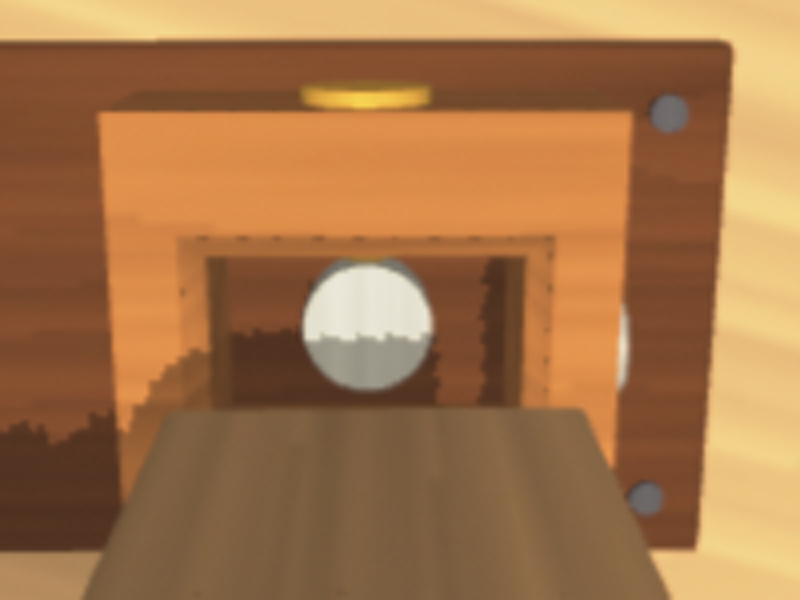

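View pics/w3b.png

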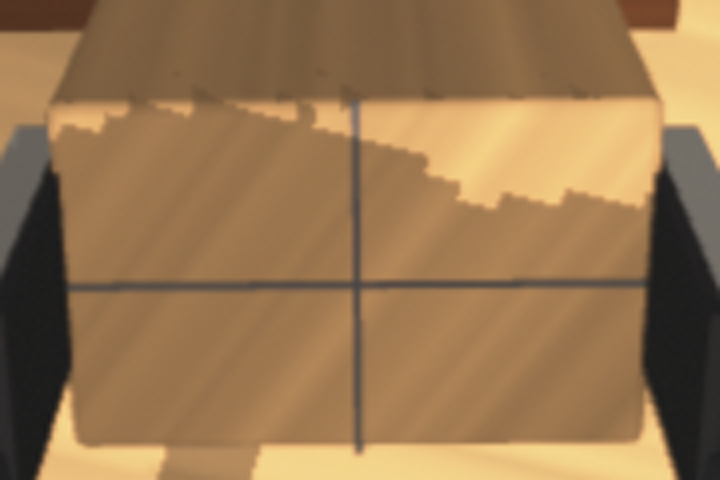

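```bash
python3 - <<'E'
from h import *
T=np.load("T3.npy")
G=plane("wrist",[(249.1,122.6),(382.6,122.4)],60,T); 
C=plane("wrist",[(269.1,153.6),(362.9,153.4)],60,T)
def yaw(P): return np.degrees(np.arctan2(*(P[0]-P[1])[[1,0]]))-90
for P,x,y in((G,50,0),(C,26.6,0)):
    a=np.radians(16.1); m=P.mean(0); print("len",np.linalg.norm(P[0]-P[1]),"yaw",yaw(P),"centre",m-x*np.array([np.cos(a),np.sin(a),0]))
W=plane("wrist",[(407.5,105.5),(399,232)],14,T); print("base -y edge len",np.linalg.norm(W[0]-W[1]),W)
for z in(208,209,210,211): print(z,"cross",totool(plane("wrist",[(319,295.6)],z,T)[0]).round(2), "topw",np.linalg.norm(np.subtract(*plane("wrist",[(242.6,249.6),(394.6,248.9)],z,T))))
for z in(138,140,142):
    B=plane("wrist",[(268.4,197.1),(369.6,196.6)],z,T); print(z,"bot w",np.linalg.norm(B[0]-B[1]),"mid tool",totool(B.mean(0)).round(2))
# bar handle from top & scene: earlier images
m,Cm=cam("top")
a=np.radians(16.1); ex=np.array([np.cos(a),np.sin(a),0]); ey=np.array([-np.sin(a),np.cos(a),0]); o=np.array([507,59,0])
for n,uv in(("top",(246.5,221.5)),("scene",(170+230*483/600,80+230*44/600))):
    m,Cm=cam(n); d=Cm[:3,:3]@np.array([(uv[0]-m['cx'])/m['fx'],(uv[1]-m['cy'])/m['fy'],1]); p=Cm[:3,3]
    # sphere radius 190 about hinge
    h=o+100*ey+np.array([0,0,110]); d/=np.linalg.norm(d); t=((o-p)@ex)/(d@ex); 
    q=p+d*t-h; print(n,"plane x=0: y,z,rad",q@ey,q[2],np.hypot(q@ey,q[2]),np.arctan2(q[2],-q@ey))
E
```

```text
len 99.94079300409774 yaw 16.138978744701078 centre [507.34595144  60.66674305  60.        ]
len 72.13044386689769 yaw 16.175638110734127 centre [507.33791921  60.62502696  60.        ]
base -y edge len 118.32139184089377 [[586.51426271   1.50887247  14.        ]
 [473.06656383 -32.10022428  14.        ]]
208 cross [-1.62 -0.07 -7.64] topw 58.04944175767522
209 cross [-0.97 -0.07 -8.64] topw 57.579470336730864
210 cross [-0.31 -0.07 -9.64] topw 57.10949891578652
211 cross [  0.34  -0.07 -10.64] topw 56.63952749484218
138 bot w 57.65831824819929 mid tool [17.6  -0.   62.36]
140 bot w 57.06241887177391 mid tool [ 1.823e+01 -1.000e-02  6.036e+01]
142 bot w 56.46651949534851 mid tool [ 1.887e+01 -1.000e-02  5.836e+01]
top plane x=0: y,z,rad 71.1558035239787 182.50984902488324 195.8902584771094 1.942542833780856
scene plane x=0: y,z,rad 77.1993127750549 173.45500200192237 189.85882021235582 1.9895414387185693
```

```bash
python3 -m inch '[[[0.12,-0.09,1],[0,0,0],0.3],[[0.24,-0.18,2.5],[0,0,0],0.3],[[0.24,-0.18,4],[0,0,0],0.3],[[0.24,-0.18,5.5],[0,0,0],0.3],[[0.24,-0.18,6.3],[0,0,0],0.3],[[0.24,-0.18,6.5],[0,0,0],0.3],[[0.24,-0.18,6.5],[0,0,0],0.3]]'; python3 - <<'E'
from h import *
T=tool(); np.save("T4.npy",T); print(T[:3,3])
im=viewer.snapshot("wrist"); cv2.imwrite("pics/w4.png",im[:,:,::-1])
im=viewer.snapshot("scene"); cv2.imwrite("pics/s4.png",cv2.resize(im[150:260,270:390,::-1],None,fx=5,fy=5,interpolation=cv2.INTER_CUBIC))
E
```

```text
time: 5.75
tool_pos: [508.4, 61.6, 134.9]
tcp_rot: [-180.0, 0.0, 16.2]
ft_force: [0.5, -0.3, -1.7]
finger_gap: 58.0
[508.40168411  61.625643   134.88140236]
```

View pics/w4.png

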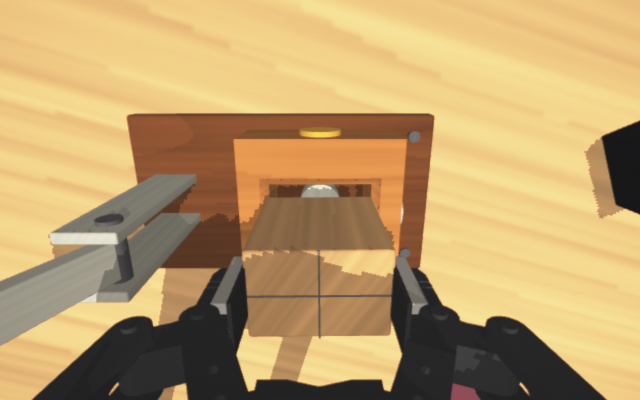

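View pics/s4.png

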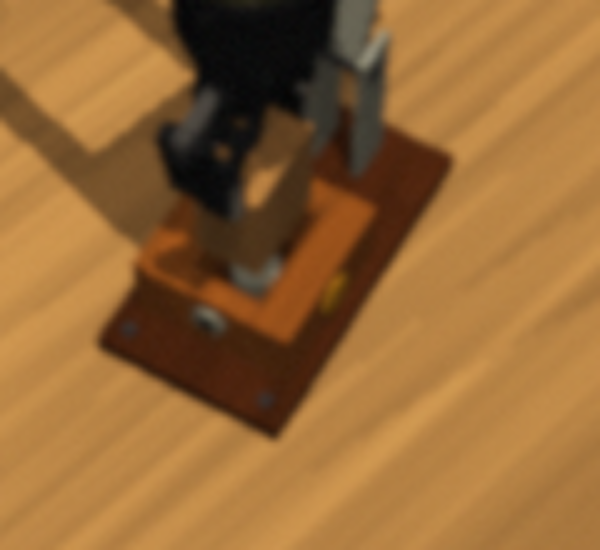

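```bash
python3 - <<'E'
from h import *
T=np.load("T4.npy"); im=cv2.imread("pics/w4.png")
cv2.imwrite("pics/w4a.png",cv2.resize(im[125:275,225:425],None,fx=4,fy=4,interpolation=cv2.INTER_CUBIC))
for uv,z in(((235,138.8),60),((407,138.8),60),((260,179.5),60),((381,179.5),60),((319,295.8),142.5),((319,295.8),144)): print(uv,z,(np.linalg.inv(T)@np.r_[plane("wrist",[uv],z,T)[0],1]).round(2))
E
```

```text
(235, 138.8) 60 [ 48.77 -48.03  74.85   1.  ]
(407, 138.8) 60 [48.61 51.01 74.84  1.  ]
(260, 179.5) 60 [ 24.54 -34.91  74.87   1.  ]
(381, 179.5) 60 [24.43 37.31 74.86  1.  ]
(319, 295.8) 142.5 [-1.72  0.21 -7.62  1.  ]
(319, 295.8) 144 [-0.74  0.21 -9.12  1.  ]
```

View pics/w4a.png

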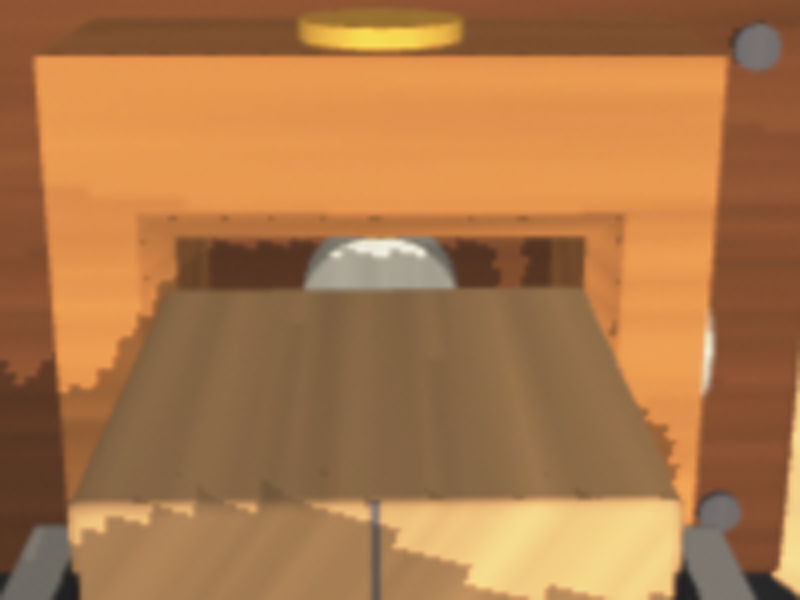

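```bash
python3 -m inch '[[[0,0.07,0.3],[0,0,0],0.3],[[0,0.07,0.8],[0,0,0],0.3],[[0,0.07,1.2],[0,0,0],0.3],[[0,0.07,1.5],[0,0,0],0.3],[[0,0.07,1.5],[0,0,0],0.3]]';python3 -m inch '[[[0,0,0.2],[0,0,0],0.3],[[0,0,0.4],[0,0,0],0.3],[[0,0,0.4],[0,0,0],0.3]]'
```

```text
time: 6.35
tool_pos: [508.3, 60.9, 119.5]
tcp_rot: [-180.0, 0.1, 16.2]
ft_force: [-0.6, -0.0, -1.4]
finger_gap: 58.1
time: 6.65
tool_pos: [508.6, 60.9, 116.0]
tcp_rot: [-180.0, 0.0, 16.2]
ft_force: [-0.1, -0.2, -1.8]
finger_gap: 58.2
```

```bash
for i in 1 2 ; do python3 -m inch '[[[0,0,0.15],[0,0,0],0.3],[[0,0,0.3],[0,0,0],0.3],[[0,0,0.3],[0,0,0],0.3]]'|egrep 'pos|rot|force'; done
```

```text
tool_pos: [508.7, 61.0, 113.0]
tcp_rot: [-180.0, 0.0, 16.2]
ft_force: [0.5, 0.5, -0.4]
tool_pos: [509.0, 61.0, 110.3]
tcp_rot: [180.0, -0.0, 16.2]
ft_force: [1.6, -0.2, -1.3]
```

```bash
for i in 1 2 3; do python3 -m inch '[[[0,0,0.1],[0,0,0],0.3],[[0,0,0.2],[0,0,0],0.3],[[0,0,0.2],[0,0,0],0.3]]'|egrep 'pos|rot|force'; done
```

```text
tool_pos: [509.4, 61.0, 109.1]
tcp_rot: [180.0, -0.1, 16.2]
ft_force: [-0.1, -0.2, 4.0]
tool_pos: [509.7, 61.0, 107.5]
tcp_rot: [180.0, -0.1, 16.2]
ft_force: [-0.2, -0.5, 7.7]
tool_pos: [509.2, 60.8, 104.8]
tcp_rot: [180.0, -0.1, 16.2]
ft_force: [0.9, -0.6, 2.1]
```

```bash
for i in 1 2 3 4 5; do python3 -m inch '[[[0,0,0.1],[0,0,0],0.3],[[0,0,0.2],[0,0,0],0.3],[[0,0,0.2],[0,0,0],0.3]]'|egrep 'pos|force'; done
```

```text
tool_pos: [508.9, 60.9, 102.3]
ft_force: [0.5, -1.0, 3.0]
tool_pos: [508.7, 61.0, 100.1]
ft_force: [0.9, -0.4, 2.0]
tool_pos: [508.7, 61.0, 98.1]
ft_force: [0.2, 1.3, 2.6]
tool_pos: [508.7, 61.0, 96.1]
ft_force: [0.5, -0.7, 3.3]
tool_pos: [508.7, 60.9, 94.1]
ft_force: [0.6, -0.2, 3.1]
```

```bash
for i in 1 2 3 4 5 6; do python3 -m inch '[[[0,0,0.05],[0,0,0],0.3],[[0,0,0.1],[0,0,0],0.3]]'|egrep 'pos|force'; done
```

```text
tool_pos: [508.8, 60.9, 93.3]
ft_force: [0.6, 0.0, 3.9]
tool_pos: [508.8, 60.9, 92.3]
ft_force: [0.0, 0.4, 4.3]
tool_pos: [508.8, 60.9, 91.3]
ft_force: [1.4, 0.5, 3.4]
tool_pos: [508.9, 60.9, 90.4]
ft_force: [0.3, -0.4, 7.1]
tool_pos: [509.1, 61.0, 90.0]
ft_force: [-3.4, 0.4, 12.8]
tool_pos: [509.3, 61.1, 89.7]
ft_force: [-4.2, 0.6, 17.7]
```

```bash
for i in 1 ; do python3 -m inch '[[[0,0,0.05],[0,0,0],0.3],[[0,0,0.1],[0,0,0],0.3],[[0,0,0.1],[0,0,0],0.3]]'; done; python3 - <<'E'
from h import *
T=tool(); np.save("T5.npy",T); print(T[:3,3])
im=viewer.snapshot("wrist"); cv2.imwrite("pics/w5.png",im[:,:,::-1])
E
```

```text
time: 11.15
tool_pos: [509.5, 61.1, 89.3]
tcp_rot: [180.0, -0.1, 16.2]
ft_force: [-6.1, 0.5, 20.6]
finger_gap: 58.0
[509.49038371  61.10167871  89.33275341]
```

View pics/w5.png

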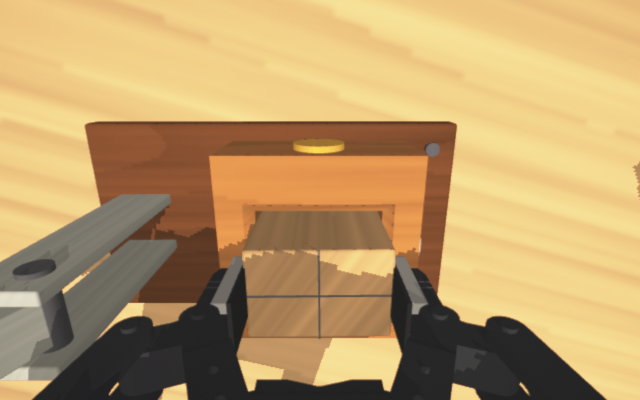

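Force climbs steeply at TCP z≈90, which puts the underside at about 29 mm. That is inside the 16–30 range, and the cross at (319,296) shows no slip in the grip. I'll release, rise, and look.

```bash
python3 -m inch '[[[0,0,0],[0,0,0],0.8],[[0,0,0],[0,0,0],1],[[0,0,0],[0,0,0],1],[[0,0,0],[0,0,0],1],[[0,0,0],[0,0,0],1],[[0,0,0],[0,0,0],1]]'; python3 -m inch '[[[0,0,-0.5],[0,0,0],1],[[0,0,-1.5],[0,0,0],1],[[0,0,-3],[0,0,0],1],[[0,0,-5],[0,0,0],1],[[0,0,-6],[0,0,0],1],[[0,0,-6],[0,0,0],0],[[0,0,-6],[0,0,0],0],[[0,0,-6],[0,0,0],0],[[0,0,-6],[0,0,0],0],[[0,0,-6],[0,0,0],0],[[0,0,-6],[0,0,0],0]]'; python3 - <<'E'
from h import *
T=tool(); np.save("T6.npy",T); print(T[:3,3])
im=viewer.snapshot("wrist"); cv2.imwrite("pics/w6.png",im[:,:,::-1])
E
```

```text
time: 11.8
tool_pos: [508.7, 60.9, 87.1]
tcp_rot: [-180.0, 0.0, 16.2]
ft_force: [-0.7, -0.3, -0.5]
finger_gap: 85.7
time: 12.9
tool_pos: [508.5, 61.0, 146.8]
tcp_rot: [-180.0, 0.0, 16.2]
ft_force: [-0.6, -0.2, -0.2]
finger_gap: 0.2
[508.52073171  60.95381659 146.80386252]
```

View pics/w6.png

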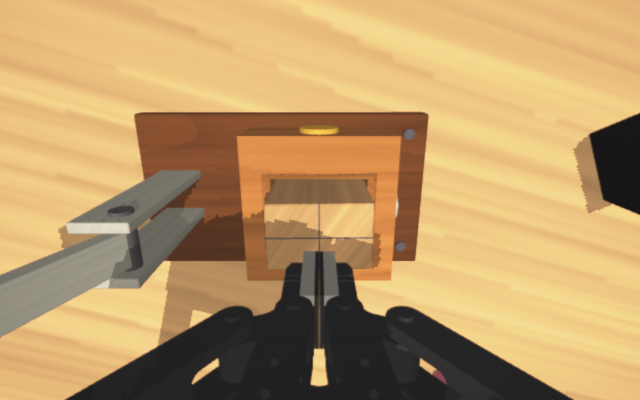

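The block sits in the pocket with its cross near (319,238). As a check I'll press gently with the shut fingertips; contact is expected at TCP z≈109–110.

```bash
python3 -m inch '[[[0,0,0.7],[0,0,0],0],[[0,0,1.8],[0,0,0],0],[[0,0,2.8],[0,0,0],0],[[0,0,3.3],[0,0,0],0],[[0,0,3.3],[0,0,0],0]]'|egrep 'pos|force'; for i in 1 2 3 4 5 ; do python3 -m inch '[[[0,0,0.05],[0,0,0],0],[[0,0,0.1],[0,0,0],0]]'|egrep 'pos|force'; done
```

```text
tool_pos: [507.7, 60.9, 112.6]
ft_force: [-0.6, 0.1, 0.4]
tool_pos: [509.2, 61.0, 113.7]
ft_force: [0.0, -0.9, 0.4]
tool_pos: [509.1, 61.0, 112.6]
ft_force: [0.1, -0.2, -0.5]
tool_pos: [508.8, 61.0, 111.3]
ft_force: [-0.2, 0.0, -0.5]
tool_pos: [508.8, 61.0, 110.2]
ft_force: [-0.8, -0.1, -0.3]
tool_pos: [508.8, 60.9, 109.2]
ft_force: [-0.6, 0.3, -0.4]
```

```bash
for i in 1 2 3 4 5 ; do python3 -m inch '[[[0,0,0.05],[0,0,0],0],[[0,0,0.1],[0,0,0],0]]'|egrep 'pos|force'; done
```

```text
tool_pos: [509.2, 61.0, 108.9]
ft_force: [-1.4, 0.1, 7.1]
tool_pos: [509.8, 61.0, 108.8]
ft_force: [-1.9, 0.6, 11.2]
tool_pos: [510.4, 61.0, 108.6]
ft_force: [-2.8, -0.5, 15.0]
tool_pos: [511.0, 61.0, 108.4]
ft_force: [-3.9, 0.5, 20.8]
tool_pos: [511.5, 61.0, 108.1]
ft_force: [-3.3, -0.1, 23.7]
```

Firm again at z 108.9→108.1, with 7→24 N over 0.8 mm. So the block's top is at about 97.5 mm and it is home. Next is the bar: rise, turn the jaws along the jig's x, and look at the handle.

```bash
python3 -m inch '[[[0,0,-1.5],[0,0,0],0.3],[[0,0,-5],[0,0,0],0.6],[[0,0,-9],[0,0,0],0.8],[[0,0,-13.5],[0,0,0],0.8],[[0,0,-18],[0,0,-0.1],0.8],[[0,0,-22],[0,0,-0.22],0.8],[[0,0,-25],[0,0,-0.36],0.8],[[0,-0.5,-26.6],[0,0,-0.5],0.8],[[0,-2,-26.6],[0,0,-0.64],0.8],[[-0.1,-4,-26.6],[0,0,-0.78],0.8],[[-0.1,-6,-26.6],[0,0,-0.92],0.8],[[-0.1,-8,-26.6],[0,0,-1.06],0.8],[[-0.1,-10,-26.6],[0,0,-1.2],0.8],[[-0.1,-12,-26.6],[0,0,-1.34],0.8],[[-0.1,-13.2,-26.6],[0,0,-1.46],0.8],[[-0.1,-13.2,-26.6],[0,0,-1.54],0.8],[[-0.1,-13.2,-26.6],[0,0,-1.57],0.8],[[-0.1,-13.2,-26.6],[0,0,-1.57],0.8]]'; python3 - <<'E'
from h import *
T=tool(); np.save("T7.npy",T); print(T[:3,3])
im=viewer.snapshot("wrist"); cv2.imwrite("pics/w7.png",im[:,:,::-1])
E
```

```text
time: 17.25
tool_pos: [470.8, 187.6, 370.3]
tcp_rot: [-180.0, -0.0, 106.2]
ft_force: [0.5, 1.0, -0.8]
finger_gap: 68.7
[470.82278796 187.57394067 370.31517213]
```

View pics/w7.png

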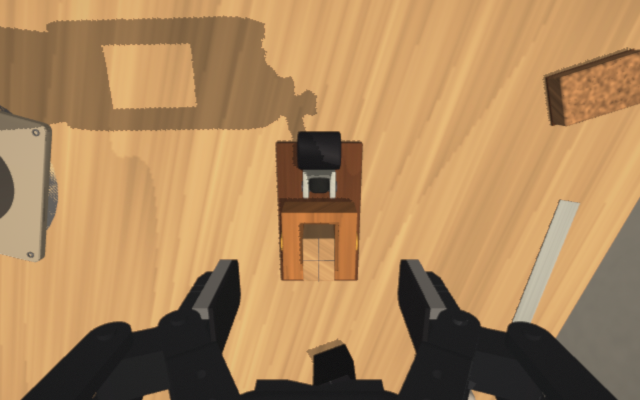

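```bash
python3 - <<'E'
from h import *
T=np.load("T7.npy"); im=cv2.imread("pics/w7.png")
g=cv2.cvtColor(im,cv2.COLOR_BGR2GRAY); m=(g[120:190,285:355]<60).astype(np.uint8)
print(cv2.connectedComponentsWithStats(m)[2]+[285,120,0,0,0])
cv2.imwrite("pics/w7a.png",cv2.resize(im[120:220,260:380],None,fx=5,fy=5,interpolation=cv2.INTER_CUBIC))
a=np.radians(16.15); ey=np.array([-np.sin(a),np.cos(a),0]); h=np.array([507.4,60.8,110])+100*ey
for uv in((319.5,149),(319.5,150.5),(319.5,152)):
    for th in np.arange(1.6,2.05,.01):
        P=h+190*(-np.cos(th)*ey+np.array([0,0,np.sin(th)])); q=proj("wrist",P,T)[0]
        if abs(q[1]-uv[1])<1: print(uv,th.round(2),P.round(1),q.round(1),(np.linalg.inv(T)@np.r_[P,1]).round(1))
E
```

```text
[[ 285  120   70   70 2884]
 [ 285  132   66   39 1779]
 [ 352  142    3    1    3]
 [ 309  178   20   12  234]]
(319.5, 150.5) 1.96 [459.5 226.1 285.8] [319.6 151. ] [40.1 -0.1 84.5  1. ]
```

View pics/w7a.png

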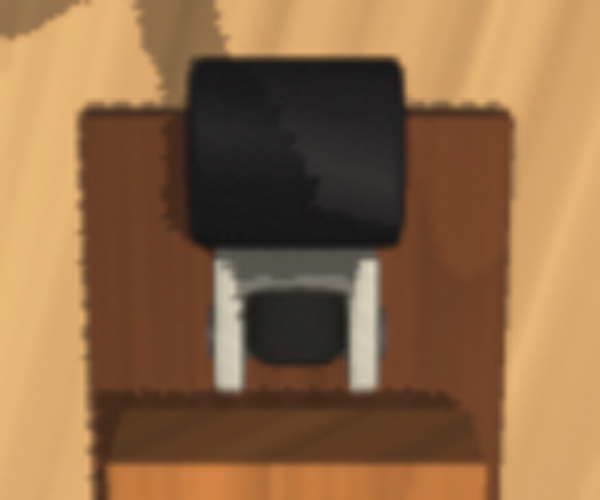

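```bash
python3 -m inch '[[[1,0,0.5],[0,0,0],0.6],[[2.5,0,1.5],[0,0,0],0.6],[[3.6,0,3],[0,0,0],0.6],[[4,0,4.5],[0,0,0],0.6],[[4,0,6.5],[0,0,0],0.6],[[4,0,8],[0,0,0],0.6],[[4,0,8.8],[0,0,0],0.6],[[4,0,8.8],[0,0,0],0.6]]' 25; python3 - <<'E'
from h import *
im=viewer.snapshot("wrist"); cv2.imwrite("pics/w8.png",im[:,:,::-1])
E
```

```text
time: 18.1
tool_pos: [459.1, 225.5, 280.4]
tcp_rot: [-179.8, 0.0, 106.2]
ft_force: [0.5, -0.7, 0.5]
finger_gap: 51.6
```

View pics/w8.png

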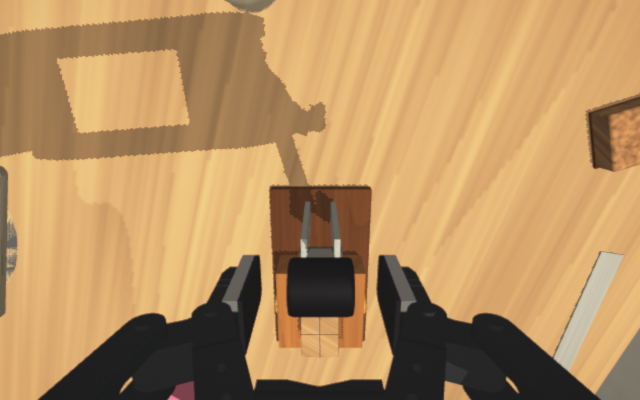

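The roller at (321,288) is centred between the pads. Closing lightly.

```bash
python3 -m inch '[[[0,0,0],[0,0,0],0.4],[[0,0,0],[0,0,0],0.2],[[0,0,0],[0,0,0],0.15],[[0,0,0],[0,0,0],0.15],[[0,0,0],[0,0,0],0.15],[[0,0,0],[0,0,0],0.15],[[0,0,0],[0,0,0],0.15]]' 30; python3 - <<'E'
from h import *
T=tool(); im=viewer.snapshot("wrist"); cv2.imwrite("pics/w9.png",im[:,:,::-1])
a=np.radians(16.15); ey=np.array([-np.sin(a),np.cos(a),0]); h=np.array([507.4,60.8,110])+100*ey
# arc: shifts in tool frame from current TCP, TCP offset from roller fixed; start th0
th0=1.96; t=lambda th: np.array([-190*np.cos(th),0,-190*np.sin(th)])  # tool x=jig +y, z down
for th in (1.96,1.86,1.76,1.66,1.56,1.46,1.36,1.26,1.16,1.06,.96,.86,.76,.66,.56,.46,.36,.26,.16,.1,.05,0,-.05): print(th,((t(th)-t(th0))/10).round(2))
# expected angle: top of block 97.5; foot tip below axis: 5+12=17 at radius100
from scipy.optimize import brentq
print(brentq(lambda q:110+100*np.sin(q)-17*np.cos(q)-97.7,-.5,.5))
E
```

```text
time: 18.85
tool_pos: [459.7, 226.0, 283.5]
tcp_rot: [180.0, -0.0, 106.2]
ft_force: [-4.3, 0.4, 4.5]
finger_gap: 25.6
1.96 [0. 0. 0.]
1.86 [-1.79  0.   -0.63]
1.76 [-3.64  0.   -1.08]
1.66 [-5.52  0.   -1.35]
1.56 [-7.41  0.   -1.42]
1.46 [-9.31  0.   -1.3 ]
1.36 [-11.19   0.    -1.  ]
1.26 [-13.02   0.    -0.51]
1.16 [-14.8    0.     0.16]
1.06 [-16.5   0.    1. ]
0.96 [-18.11   0.     2.01]
0.86 [-19.61   0.     3.18]
0.76 [-20.98   0.     4.49]
0.66 [-22.22   0.     5.93]
0.56 [-23.31   0.     7.49]
0.46 [-24.23   0.     9.14]
0.36 [-24.99   0.    10.89]
0.26 [-25.57   0.    12.69]
0.16 [-25.97   0.    14.55]
0.1 [-26.11   0.    15.68]
0.05 [-26.19   0.    16.63]
0 [-26.21   0.    17.58]
-0.05 [-26.19   0.    18.53]
0.046830734736419785
```

View pics/w9.png

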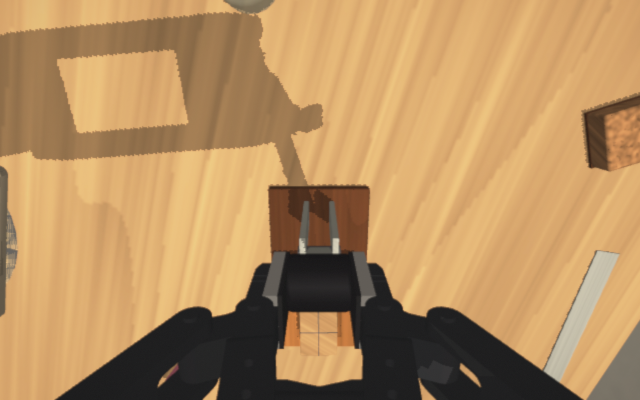

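```bash
python3 -m inch '[[[-0.9,0,-0.35],[0,0,0],0.15],[[-1.79,0,-0.63],[0,0,0],0.15],[[-2.7,0,-0.88],[0,0,0],0.15],[[-3.64,0,-1.08],[0,0,0],0.15],[[-4.6,0,-1.23],[0,0,0],0.15],[[-5.52,0,-1.35],[0,0,0],0.15],[[-5.52,0,-1.35],[0,0,0],0.15]]'
python3 -m inch '[[[-0.95,0,-0.06],[0,0,0],0.15],[[-1.89,0,-0.07],[0,0,0],0.15],[[-2.84,0,-0.04],[0,0,0],0.15],[[-3.79,0,0.05],[0,0,0],0.15],[[-4.73,0,0.18],[0,0,0],0.15],[[-5.67,0,0.35],[0,0,0],0.15],[[-6.6,0,0.58],[0,0,0],0.15],[[-7.5,0,0.84],[0,0,0],0.15],[[-7.5,0,0.84],[0,0,0],0.15]]'
```

```text
time: 19.6
tool_pos: [475.5, 171.7, 296.5]
tcp_rot: [180.0, 0.0, 106.1]
ft_force: [-5.6, -0.9, 4.8]
finger_gap: 25.1
time: 20.5
tool_pos: [496.6, 99.1, 287.3]
tcp_rot: [180.0, 0.1, 106.1]
ft_force: [-2.9, -3.7, 4.0]
finger_gap: 25.3
```

```bash
python3 -m inch '[[[-0.9,0,0.32],[0,0,0],0.15],[[-1.78,0,0.67],[0,0,0],0.15],[[-2.64,0,1.07],[0,0,0],0.15],[[-3.48,0,1.51],[0,0,0],0.15],[[-4.3,0,2],[0,0,0],0.15],[[-5.09,0,2.52],[0,0,0],0.15],[[-5.85,0,3.09],[0,0,0],0.15],[[-6.59,0,3.69],[0,0,0],0.15],[[-7.3,0,4.33],[0,0,0],0.15],[[-7.96,0,5],[0,0,0],0.15],[[-7.96,0,5],[0,0,0],0.15]]'
python3 -m inch '[[[-0.64,0,0.7],[0,0,0],0.15],[[-1.24,0,1.44],[0,0,0],0.15],[[-1.8,0,2.2],[0,0,0],0.15],[[-2.33,0,3],[0,0,0],0.15],[[-2.8,0,3.8],[0,0,0],0.15],[[-3.25,0,4.65],[0,0,0],0.15],[[-3.65,0,5.5],[0,0,0],0.15],[[-4.01,0,6.4],[0,0,0],0.15],[[-4.01,0,6.4],[0,0,0],0.15]]'
```

```text
time: 21.6
tool_pos: [519.0, 22.4, 236.8]
tcp_rot: [180.0, 0.1, 106.1]
ft_force: [-0.1, -6.2, 2.1]
finger_gap: 25.1
time: 22.5
tool_pos: [530.3, -16.3, 172.5]
tcp_rot: [180.0, 0.2, 106.1]
ft_force: [1.9, -7.6, 1.5]
finger_gap: 25.5
```

```bash
python3 -m inch '[[[-0.4,0,0.8],[0,0,0],0.15],[[-0.65,0,1.7],[0,0,0],0.15],[[-0.9,0,2.6],[0,0,0],0.15],[[-1.05,0,3.4],[0,0,0],0.15],[[-1.13,0,4],[0,0,0],0.15],[[-1.13,0,4],[0,0,0],0.15]]'
python3 -m inch '[[[0,0,0.2],[0,0,0],0.15],[[-0.05,0,0.4],[0,0,0],0.15],[[-0.05,0,0.4],[0,0,0],0.15]]'; python3 - <<'E'
from h import *
im=viewer.snapshot("wrist"); cv2.imwrite("pics/w10.png",im[:,:,::-1])
E
```

```text
time: 23.1
tool_pos: [533.3, -26.6, 132.3]
tcp_rot: [179.9, 0.1, 106.1]
ft_force: [1.7, -7.0, 0.2]
finger_gap: 25.3
time: 23.4
tool_pos: [533.4, -27.1, 128.9]
tcp_rot: [179.9, 0.1, 106.1]
ft_force: [2.7, -8.5, 0.4]
finger_gap: 25.4
```

View pics/w10.png

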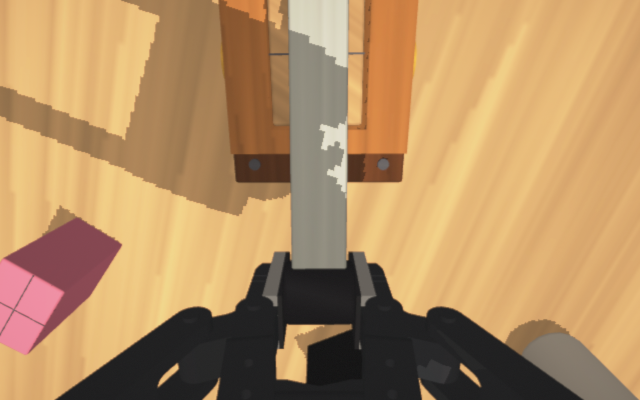

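```bash
for i in 1 2 3 4 5 ; do python3 -m inch '[[[0,0,0.1],[0,0,0],0.15],[[0,0,0.2],[0,0,0],0.15]]'|egrep 'pos|force'; done
```

```text
tool_pos: [533.5, -27.3, 127.2]
ft_force: [1.4, -6.8, 2.1]
tool_pos: [533.6, -27.5, 125.3]
ft_force: [1.5, -10.8, 3.5]
tool_pos: [533.6, -27.6, 123.3]
ft_force: [1.2, -11.7, 3.0]
tool_pos: [533.7, -27.8, 121.4]
ft_force: [0.4, -12.2, 2.8]
tool_pos: [533.7, -27.9, 119.4]
ft_force: [2.3, -12.5, 2.3]
```

```bash
for i in 1 2 3 4 5 ; do python3 -m inch '[[[-0.02,0,0.05],[0,0,0],0.15],[[-0.03,0,0.1],[0,0,0],0.15]]'|egrep 'pos|force'; done
```

```text
tool_pos: [533.7, -28.0, 118.3]
ft_force: [1.0, -9.7, 1.6]
tool_pos: [533.7, -28.1, 117.2]
ft_force: [0.7, -10.4, 1.8]
tool_pos: [533.7, -28.1, 116.2]
ft_force: [0.9, -8.7, 2.3]
tool_pos: [533.7, -28.2, 115.1]
ft_force: [0.8, -7.3, 1.8]
tool_pos: [533.8, -28.2, 114.1]
ft_force: [0.8, -5.9, 1.9]
```

```bash
for i in 1 2 3 ; do python3 -m inch '[[[-0.01,0,0.05],[0,0,0],0.15],[[-0.01,0,0.1],[0,0,0],0.15]]'|egrep 'pos|force'; done; python3 - <<'E'
from h import *
im=viewer.snapshot("scene"); cv2.imwrite("pics/s11.png",cv2.resize(im[130:270,240:400,::-1],None,fx=5,fy=4,interpolation=cv2.INTER_CUBIC))
E
```

```text
tool_pos: [533.8, -28.3, 113.0]
ft_force: [1.4, -6.2, 1.9]
tool_pos: [533.8, -28.4, 112.0]
ft_force: [0.8, -6.6, 1.1]
tool_pos: [533.8, -28.4, 111.0]
ft_force: [1.1, -6.4, 1.1]
```

View pics/s11.png

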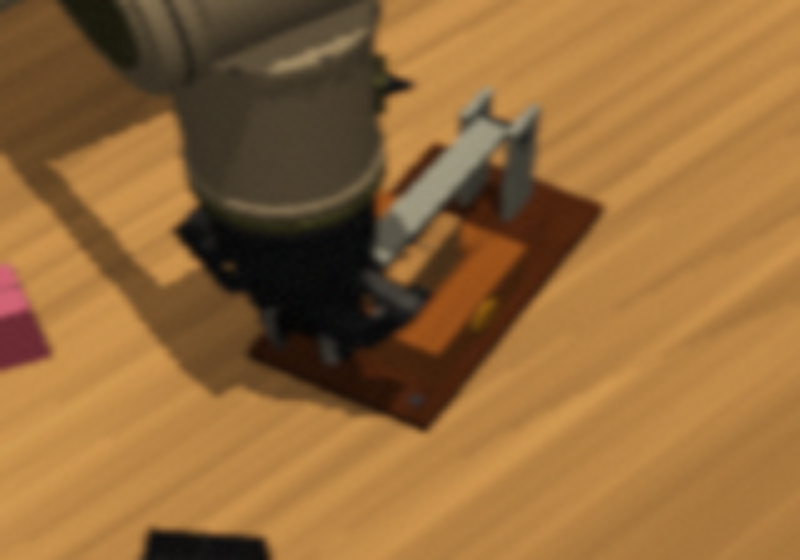

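```bash
python3 - <<'E'
from h import *
T=tool();np.save("T12.npy",T);im=viewer.snapshot("wrist"); cv2.imwrite("pics/w12.png",im[:,:,::-1])
E
```

```text
(no output)
```

View pics/w12.png

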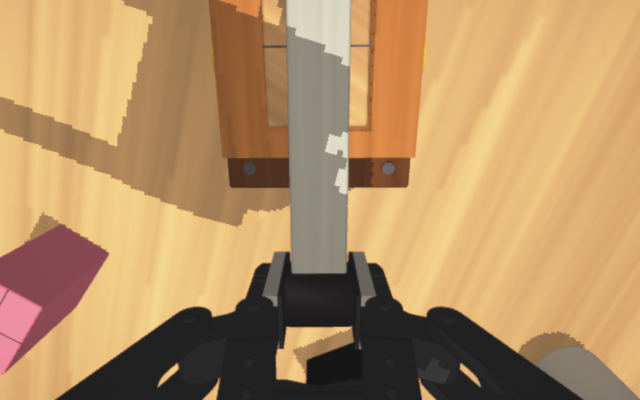

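```bash
python3 - <<'E'
from h import *
m=viewer.camera_model("wrist"); M=np.array(m['mount'])
def rows(x,z):
    t=np.linspace(0,2*np.pi,200); P=np.c_[x+12*np.cos(t),np.zeros(200),z+12*np.sin(t)]
    p=(P-M[:3,3])@M[:3,:3]; v=p[:,1]/p[:,2]*m['fy']+m['cy']; return v.min().round(1),v.max().round(1)
for x in(-2,0,2,4):
    for z in(-16,-12,-8,-4,0): print(x,z,rows(x,z))
for f in("w9","w10","w12"):
    im=cv2.imread(f"pics/{f}.png"); cv2.imwrite(f"pics/{f}c.png",cv2.resize(im[230:350,260:380],(400,400),interpolation=cv2.INTER_CUBIC))
cv2.imwrite("pics/cmp.png",np.hstack([cv2.imread("pics/w9c.png"),cv2.imread("pics/w12c.png")]))
E
```

```text
-2 -16 (np.float64(277.1), np.float64(343.9))
-2 -12 (np.float64(271.9), np.float64(336.5))
-2 -8 (np.float64(266.9), np.float64(329.5))
-2 -4 (np.float64(262.2), np.float64(322.9))
-2 0 (np.float64(257.7), np.float64(316.7))
0 -16 (np.float64(272.5), np.float64(339.3))
0 -12 (np.float64(267.3), np.float64(332.1))
0 -8 (np.float64(262.5), np.float64(325.2))
0 -4 (np.float64(257.9), np.float64(318.7))
0 0 (np.float64(253.5), np.float64(312.5))
2 -16 (np.float64(267.8), np.float64(334.8))
2 -12 (np.float64(262.8), np.float64(327.6))
2 -8 (np.float64(258.0), np.float64(320.8))
2 -4 (np.float64(253.5), np.float64(314.4))
2 0 (np.float64(249.2), np.float64(308.3))
4 -16 (np.float64(263.1), np.float64(330.1))
4 -12 (np.float64(258.2), np.float64(323.1))
4 -8 (np.float64(253.5), np.float64(316.4))
4 -4 (np.float64(249.1), np.float64(310.1))
4 0 (np.float64(244.9), np.float64(304.1))
```

View pics/cmp.png

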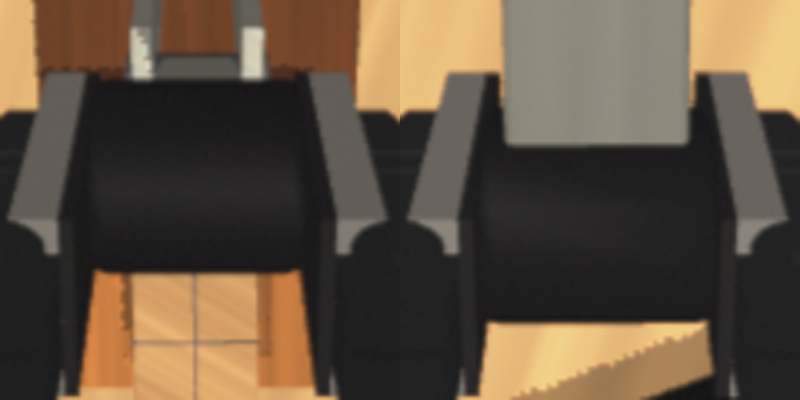

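The roller has crept up in the pads to about 13 mm behind the TCP. The handle is therefore at z≈124 and the foot isn't down yet. Contact is expected about 5 mm lower, so I'll continue gently.

```bash
for i in 1 2 3 4 5 6; do python3 -m inch '[[[0,0,0.05],[0,0,0],0.15],[[0,0,0.1],[0,0,0],0.15]]'|egrep 'pos|force'; done
```

```text
tool_pos: [533.8, -28.4, 110.0]
ft_force: [1.1, -7.2, 1.0]
tool_pos: [533.8, -28.5, 109.0]
ft_force: [1.8, -6.5, 1.8]
tool_pos: [533.8, -28.5, 108.0]
ft_force: [1.5, -6.3, 1.0]
tool_pos: [533.8, -28.5, 107.0]
ft_force: [1.6, -7.7, 0.3]
tool_pos: [533.9, -28.5, 106.1]
ft_force: [-0.7, -7.6, 3.7]
tool_pos: [533.9, -28.5, 105.5]
ft_force: [-1.3, -6.3, 7.1]
```

Contact: the force rises to 7 N at TCP 105.5. I'll release and rise straight up.

```bash
python3 -m inch '[[[0,0,0],[0,0,0],0.3],[[0,0,0],[0,0,0],0.5],[[0,0,0],[0,0,0],0.6],[[0,0,0],[0,0,0],0.6],[[0,0,0],[0,0,0],0.6],[[0,0,0],[0,0,0],0.6]]'; python3 - <<'E'
from h import *
im=viewer.snapshot("wrist"); cv2.imwrite("pics/w13.png",im[:,:,::-1])
E
```

```text
time: 27.95
tool_pos: [533.1, -27.1, 105.2]
tcp_rot: [-180.0, -0.0, 106.2]
ft_force: [0.4, 0.4, 0.9]
finger_gap: 50.9
```

View pics/w13.png

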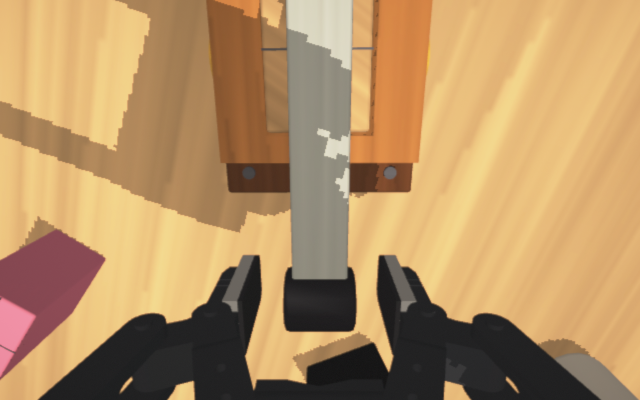

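The fingers are clear of the roller on both sides (gaps at columns 260–284 and 356–378). Rising, then backing off for a view.

```bash
python3 -m inch '[[[0,0,-0.5],[0,0,0],0.6],[[0,0,-1.5],[0,0,0],0.6],[[0,0,-3],[0,0,0],0.6],[[0,0,-6],[0,0,0],0.6],[[0,0,-10],[0,0,0],0.6],[[0,0,-14],[0,0,0],0.6],[[-3,0,-17],[0,0,0],0.6],[[-7,0,-19],[0,0,0],0.6],[[-10,0,-20],[0,0,0],0.6],[[-11,0,-20],[0,0,0],0.6],[[-11,0,-20],[0,0,0],0.6]]'; python3 - <<'E'
from h import *
T=tool();np.save("T14.npy",T);im=viewer.snapshot("wrist"); cv2.imwrite("pics/w14.png",im[:,:,::-1])
im=viewer.snapshot("scene"); cv2.imwrite("pics/s14.png",cv2.resize(im[100:300,170:410,::-1],None,fx=3,fy=3,interpolation=cv2.INTER_CUBIC))
E
```

```text
time: 29.1
tool_pos: [564.0, -134.1, 306.4]
tcp_rot: [179.9, 0.0, 106.0]
ft_force: [0.1, 0.5, 0.5]
finger_gap: 51.3
```

View pics/w14.png

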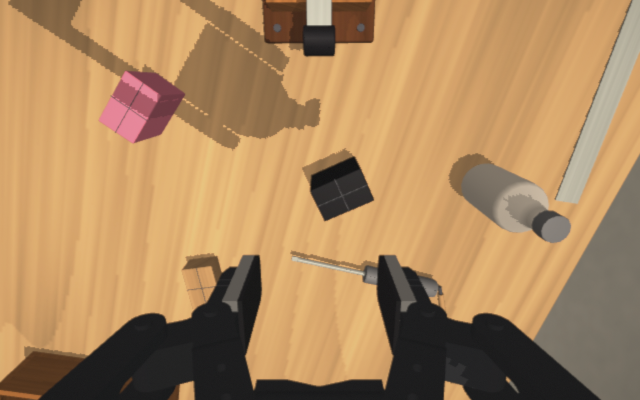

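View pics/s14.png

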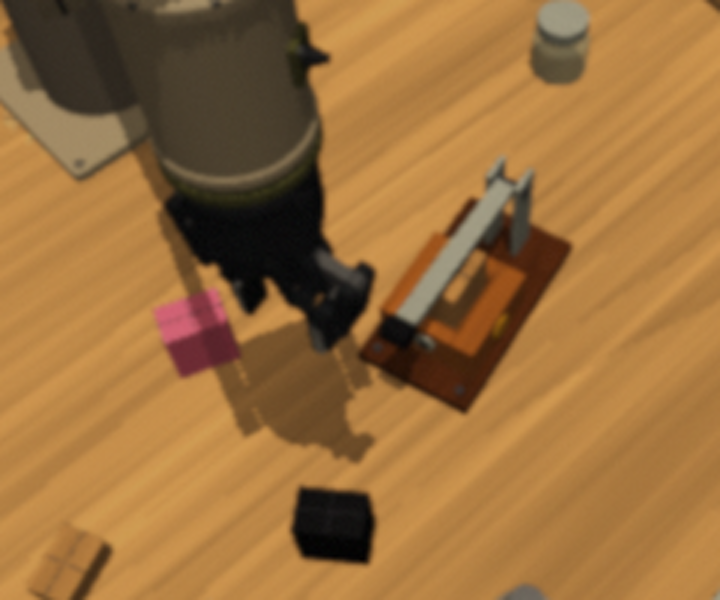

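```bash
python3 - <<'E'
from h import *
from scipy.optimize import brentq
T=np.load("T14.npy"); a=np.radians(16.15); ey=np.array([-np.sin(a),np.cos(a),0]); h=np.array([507.4,60.8,110])+100*ey
f=lambda th:h+190*(-np.cos(th)*ey+np.array([0,0,np.sin(th)]))
for th in(-.1,-.05,0,.05,.1): print(th,proj("wrist",f(th),T).round(1),proj("scene",f(th)).round(1))
im=cv2.imread("pics/w14.png"); cv2.imwrite("pics/w14c.png",cv2.resize(im[0:70,270:370],None,fx=6,fy=6,interpolation=cv2.INTER_CUBIC))
E
```

```text
-0.1 [[318.6  42.7]] [[303.  215.5]]
-0.05 [[318.6  42.4]] [[302.6 213.9]]
0 [[318.7  41.5]] [[302.4 212.2]]
0.05 [[318.7  39.8]] [[302.2 210.3]]
0.1 [[318.7  37.5]] [[302.1 208.2]]
```

View pics/w14c.png

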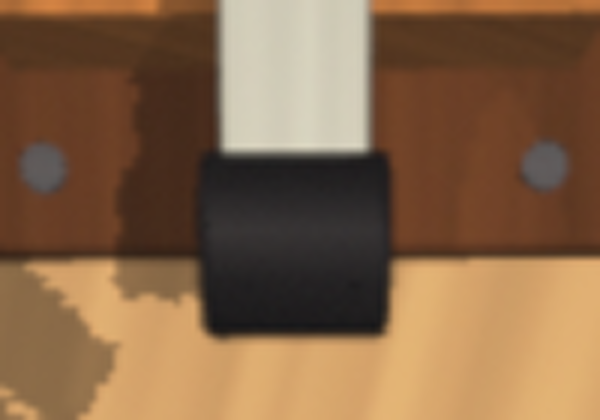

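Both views put the bar at about 0.03–0.05 rad, matching the 0.047 expected for the block's measured top, so I'm handing in.

```bash
python3 -c "
from bench import r
r.hand_in()"
```

```text
the job is handed in; nothing more can be done
```

The block is upright and home in the jig pocket, with the bar's foot resting on it. I handed the job in at about 29 s with the gripper well clear.

- **Block:**
  - It passed the plungers at about 8 N of measured force. It met a firm bottom with its underside about 28–29 mm above the bench, near the top of the stop's 16–30 mm range.
  - After letting go, I pressed again with the shut fingertips. The force rose from 7 to 24 N within 0.8 mm, which fits the stop's stiffness.
  - The highest force read while pressing on it was about 24 N.
- **Bar:** I swung it over and lowered it in 1–2 mm steps until the force at the handle rose to about 7 N, then released it. The wrist and scene views put its final angle at about 0.03–0.05 rad; the block's height predicts 0.047.
- **Bystanders:** nothing was moved on purpose. The offcut, glue bottle, jar and screwdriver appear in the last pictures, but I only looked and did not measure their positions.

**Disagreements:**
- The roller crept about 13 mm up between the pads during the swing, so contact came about 10 mm lower in tool height than I first calculated.
- The gripper read 58 mm on the 60 mm block, and the pictures also measured it about 2 mm short.

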